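Shut the loaded sample box, then open the next one and hold its lid

TASK

Press the open lid of the loaded sample box fully shut, then open the other box: before touching its catch, tug its lid by the handle to learn whether it is caught, and if it is, push the catch slide aside to free it. Raise that lid about half-way (roughly 45 degrees) and finish while still holding it there with the gripper; the loaded box stays shut and everything else on the bench stays where it is.

Things in the scene. Friction and masses are not known exactly. Their poses are not given: they have to be found in the camera images.
- box_a: the loaded box: grey plastic, a rack of vials inside, lid part open. Fixed; 200 mm deep (x), 150 wide, rim 110 high. Origin: centre of the underside. Axes: x from front (catch side) to hinge side, y left seen from the front, z up. Lid 8 mm thick, hinged on the line x = 100, z = 110 mm, front edge at x = -114. Catch housing on the front, x = -112 to -162, 136 wide, top at z = 110 mm
- lid_a (a joint): opening angle of the loaded box's lid: 0 shut, grows as the front edge rises, 1.5 rad at most; stiff hinge, stays where it is left; about 2 to 6 N at the handle moves it
- lid_a_handle (a point): middle of the loaded box's lid handle: a round steel bar 10 mm thick and 90 mm long parallel to box y, on two end posts 10 mm thick, standing on the lid near its front edge; with the lid shut its centre line is at box x = -80 mm, z = 154 mm, 36 mm above the lid's top
- box_b: the shut box: like the loaded one, but its lid lies shut. Fixed; 200 mm deep (x), 150 wide, rim 110 high. Origin: centre of the underside. Axes: x from front (catch side) to hinge side, y left seen from the front, z up. Lid 8 mm thick, hinged on the line x = 100, z = 110 mm, front edge at x = -114. Catch housing on the front, x = -112 to -162, 136 wide, top at z = 110 mm
- lid_b (a joint): opening angle of the shut box's lid: 0 shut, grows as the front edge rises, 1.5 rad at most; free hinge, 2 to 6 N at the handle lifts it, and it falls shut when let go. If the hidden bolt of the catch has caught, the lid lifts only about 0.02 rad (4 mm at the handle) and stops hard
- lid_b_handle (a point): middle of the shut box's lid handle, made like the other: round bar 10 mm thick and 90 mm long along box y, centre line at box x = -80 mm, z = 154 mm with the lid shut
- slide_b (a joint): travel of the catch slide of the shut box: 0 as found, 0.024 m at most, grows towards box +y (left seen from the front); needs about 3 N, stays where it is left. 16 mm or more pushes the hidden bolt clear of the lid for good. At 0 the bolt may be caught or clear: the slide does not show it, only a pull on the lid does
- slide_b_knob (a point): centre of the top of the catch slide's knob of the shut box: upright steel post 14 mm across that stands 24 mm above the top of the catch housing; at slide 0 it is at box x = -142 mm, y = -12 mm, top at z = 134 mm
- flask_small: bystander: small conical glass flask, base 65 mm across, 94 mm tall; origin at the centre of its underside
- flask_large: bystander: larger conical glass flask, base 86 mm across, 125 mm tall; origin at the centre of its underside
- beaker: bystander: glass beaker, 76 mm across, 90 mm tall; origin at the centre of its underside
- wash_bottle: bystander: white plastic bottle with a cap, 68 mm across, 160 mm tall; origin at the centre of its underside
- spoon: bystander: steel spoon lying on the bench, 190 mm long; origin under its middle
- dish: bystander: flat clear dish, 90 mm across, 16 mm tall; origin at the centre of its underside
- jar: bystander: low brown glass jar with a cap, 56 mm across, 70 mm tall; origin at the centre of its underside

How it is judged:
On the way, in this order (a step that is already met when the one before it is completed fails the run):
1. the lid of the loaded box is shut (value of joint lid_a below 0.035 rad), for 0.2 s.
2. the other lid is tugged (lifted by its play or more) while its catch slide is still as found (value of joint lid_b above 0.01 rad and value of joint slide_b below 0.005 m), for 0.1 s.
3. the lid is raised (value of joint lid_b above 0.45 rad), for 0.2 s.
At the end, for the whole second after the job is handed in: the loaded box's lid is shut (below 0.035 rad) and the other lid is held still by the fingers (over 1 N of contact) at 0.55 to 1.05 rad (value of joint lid_a below 0.035 rad and value of joint lid_b between 0.55 and 1.05 rad and velocity of joint lid_b between -0.1 and 0.1 rad/s and contact force between the fingers and lid_b above 1 N); the arm keeps its last pose, push and grip.
It fails at once if a bystander is moved more than 40 mm (distance of any of flask_small, flask_large, beaker, wash_bottle, spoon, dish, jar from where it was at the start of the episode above 0.04 m).
It fails at once if a flask, beaker, bottle or jar is tipped over (angle between any of flask_small, flask_large, beaker, wash_bottle, jar's own z axis and vertical above 0.6 rad).
It also fails if it takes over 72 s, if anything falls off the work surface, if the arm or the gripper's body presses on something with over 40 N, if the wrist force passes 120 N, or if a joint passes its speed limit or range.

ROBOT

A 7-joint arm with a two-finger parallel gripper is mounted at the origin on the work surface. World frame = base frame: x ahead of the robot, y to its left, z up, the work surface at z = 0. Lengths are in m, angles in rad, forces in N, time in s.
With the tool pointing down it reaches from about 0.425 to 0.925 m from the base axis. Payload 6.8 kg.
Tool frame: the origin (TCP) lies midway between the tips of the shut fingers; the grasp point (between the pads) lies 19 mm behind it; z points along the fingers, y is the direction in which the jaws open and shut (so a half turn about z gives the same grasp; the last joint's range is limited). The gripper opens to 85 mm and grips with 20 to 120 N. Pads are 22 mm wide; open, the fingers measure 114 mm over their backs; the gripper's body (76 mm by 85 mm) begins 54 mm behind the grasp point. The pads swing forward as they close: fully open they stand 13 mm farther back than shut.
Start: joints at [1.219, 0.477, 0.022, 1.555, -0.011, 1.109, -0.083], TCP at [0.163, -0.655, 0.231] pointing down, gripper open.
Joint ranges: [-2.96, 2.96], [-0.34, 2.1], [-1.41, 1.46], [0.24, 2.44], [-1.37, 4.51], [0.17, 1.92], [-2.96, 2.96]. Speed limits (rad/s): [2.39, 2.39, 3.14, 3.14, 3.14, 3.14, 3.14].

INTERFACE

Orientations are given as a unit quaternion [w, x, y, z].
In Python, from station import bot gives the robot as it stands.
- The arm moves only by the shell command python3 -m jog 'ROWS' [FORCE]. ROWS is JSON, a list of rows, each a list of 3 entries, a list of its own where there are three numbers: the shift along the tool's x, y, z in mm, then the turn, a rotation vector about the tool's x, y, z in degrees, then the closure, from -1 (fully open) to 1 (shut). A call has 1 to 12 rows; each row shifts and turns the commanded pose from where the row before left it, along the tool's axes as they then stand; what a row does not reach is not made up. A row lasts 1/8 s, in which the tool goes at most 62.5 mm and 10.7 degrees, less where a joint would pass 70% of its speed; a pose out of reach is approached as far as the arm can. A call is refused whole if a number of a shift passes 62.5 or a number of a turn 10.7, either way. A call with a gripper value outside its range is refused whole. The fingers move at their own pace and stop on an object; FORCE is the grip in N (left out, the last holds). Time passes only in rows, so rows that do not move let the fingers close. It gives the time, the measured TCP pose, the force and the opening at its end, in the units of the state.
- bot.get_obs(): the state, without advancing time (a new reading comes with each control period).
- bot.read_camera(name): name is "scene" or "top" or "wrist"; returns (picture, depth): 480x640x3 uint8, red, green, blue; 480x640 float32, m along the optical axis (not along the pixel's ray), 0 where there is no reading.
- bot.camera_info(name): a dict with "fx", "fy", "cx", "cy" (pixels), "world_from_camera" (4x4, takes a point from camera to world coordinates); the wrist camera has in their place "mount" (4x4, takes a point from camera to tool coordinates, whose origin is the TCP and whose axes are the flange's). Camera axes: x right, y up, looking along -z (the intrinsics and any distortion apply to the point x, -y, -z); pixel columns grow to the right and rows downward; lengths in m; the calibration is good to about 2 mm. A picture is of the moment at which its call begins: read the wrist's pose just before it. camera_info takes no time and is no camera call.
- bot.hand_in(): hands the job in, once; it reports no verdict.
Trained networks look in the newest picture that a camera, given by its name, has taken for a name from the list of things; names that differ only in an ending like _2 or _b are one class to them, and where a whole thing is asked for, a point or a joint stands for the part that bears it (a point fixed in the world has none). Each returns a list of dicts, best first, with "score" (0 to 1); they miss things now and then, are a little off and sometimes report something else, mostly with a low value. They report only what shows in the picture. A call takes as long as a camera call.
- bot.find_in(camera, thing): "xy" ([column, row] as shares, 0 to 1, of the picture: columns of its width, rows of its height, amid what is visible of it).
- bot.cut_out(camera, thing): "pixels" (480x640 bool, what is visible of it) and "xy" ([column, row] as shares, 0 to 1, of the picture: columns of its width, rows of its height, amid what is visible of it).
- bot.landmark_of(camera, thing): "xy" ([column, row] as shares, 0 to 1, of the picture: columns of its width, rows of its height: a listed point, or the origin of a listed thing).
The state is a dict: "t": time; "q": joint angles; "joint_vel": joint speeds; "joint_torque": joint torques, N m; "eef_pos": TCP position; "tool_rot": TCP orientation; "contact_force": force on the tool from outside, world axes, zero at the start; "torque": the same for the moment, N m; "gripper_width": opening from 0.0 (shut) to 1.0 (fully open).
Only numpy, scipy, OpenCV 4.12 (cv2) and the standard library are available. Lean on these libraries where they do the work, as an engineer would, in place of code of your own. Each camera call takes 0.05 s, during which the arm holds its last target.

## Working session

There is one attempt and no reset: what is moved stays moved. The work goes in short steps, Python scripts to look and compute and a shell command to move; the robot and the scene stay as the last step left them, time stands still between calls to the robot, and variables do not carry over. Pictures are saved under pics/ and viewed, and the job is handed in when it is done.

```bash
ls; mkdir -p pics
python3 - <<'E'
from station import bot
import cv2
o=bot.get_obs();print({k:o[k] for k in o if k in('t','q','eef_pos','tool_rot','gripper_width','contact_force')})
for c in("scene","top"):
    p,d=bot.read_camera(c);cv2.imwrite(f"pics/{c}0.png",p[:,:,::-1])
    print(c,bot.camera_info(c))
    for n in("box_a","box_b","lid_a_handle","lid_b_handle","slide_b_knob"):
        print(n,[(round(r['score'],2),[round(float(v),3) for v in r['xy']]) for r in bot.landmark_of(c,n)])
print(bot.camera_info("wrist"))
E
```

```text
pics
{'t': 0.0, 'q': array([ 1.21891211,  0.47778507,  0.02232416,  1.55640791, -0.01150414,
        1.10932144, -0.08313799]), 'eef_pos': array([ 0.16278785, -0.65448255,  0.23035389]), 'tool_rot': array([-8.80839977e-04,  9.92580192e-01,  1.21588480e-01, -1.69257916e-04]), 'contact_force': array([-0.71975215,  0.15574188, -0.67086061]), 'gripper_width': 0.9969217341041703}
scene {'fx': 601.9332248955111, 'fy': 601.9332248955111, 'cx': 310.0681984739653, 'cy': 236.27367388030024, 'world_from_camera': array([[-0.60211072, -0.61380242,  0.51059698,  1.39886514],
       [ 0.79829816, -0.45199589,  0.3980198 ,  0.61371039],
       [-0.01351778,  0.64726061,  0.76214892,  1.28353418],
       [ 0.        ,  0.        ,  0.        ,  1.        ]])}
box_a [(0.96, [0.583, 0.589]), (0.71, [0.391, 0.481]), (0.46, [0.432, 0.625])]
box_b [(0.96, [0.583, 0.589]), (0.71, [0.391, 0.481]), (0.46, [0.432, 0.625])]
lid_a_handle [(0.79, [0.394, 0.338]), (0.43, [0.324, 0.416])]
lid_b_handle [(0.71, [0.539, 0.72]), (0.67, [0.616, 0.468])]
slide_b_knob [(0.57, [0.624, 0.445])]
top {'fx': 486.1128813944628
[... 389 characters left out ...]
e+00,  0.00000000e+00,
         1.00000000e+00]])}
box_a [(0.6, [0.387, 0.566])]
box_b [(0.6, [0.387, 0.566])]
lid_a_handle [(0.94, [0.654, 0.537])]
lid_b_handle [(0.64, [0.374, 0.628]), (0.26, [0.352, 0.403])]
slide_b_knob [(0.44, [0.388, 0.693])]
{'fx': 355.8484029041589, 'fy': 355.8484029041589, 'cx': 323.0405770798031, 'cy': 239.5830611555908, 'mount': array([[ 5.46686390e-04,  9.48188849e-01,  3.17706795e-01,
         8.22826372e-02],
       [ 9.99999847e-01, -4.90105787e-04, -2.58016085e-04,
        -5.02166283e-04],
       [-8.89380360e-05,  3.17706887e-01, -9.48188972e-01,
        -1.43096919e-01],
       [ 0.00000000e+00,  0.00000000e+00,  0.00000000e+00,
         1.00000000e+00]])}
```

View pics/scene0.png

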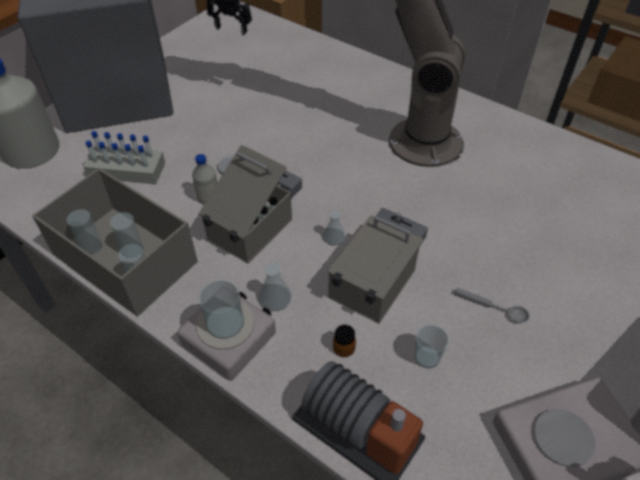

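View pics/top0.png

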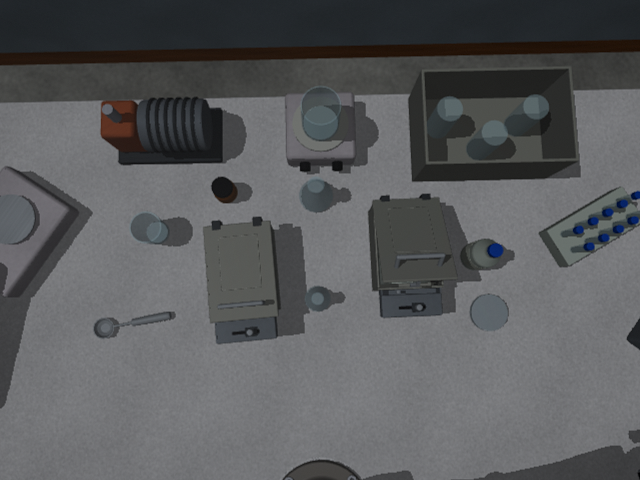

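The top view shows shut box_b on the left (handle ~(245,303), knob ~(250,331)) and open box_a on the right (handle ~(423,258), housing ~(410,303)). The small flask sits between them at (318,298), and the wash bottle and dish are to the right of box_a. Next I'll measure the poses from depth.

```bash
cat > h.py <<'E'
from station import bot
import numpy as np, cv2
from scipy.spatial.transform import Rotation as R
def cloud(c,d,info,T=None):
    v,u=np.mgrid[0:480,0:640]
    P=np.stack([(u-info['cx'])/info['fx']*d,-(v-info['cy'])/info['fy']*d,-d],-1)
    T=info['world_from_camera'] if T is None else T
    return P@T[:3,:3].T+T[:3,3]
def toolT():
    o=bot.get_obs();T=np.eye(4);q=o['tool_rot'];T[:3,:3]=R.from_quat([q[1],q[2],q[3],q[0]]).as_matrix();T[:3,3]=o['eef_pos'];return T,o
E
python3 - <<'E'
from h import *
p,d=bot.read_camera("top");W=cloud("top",d,bot.camera_info("top"))
np.save("W.npy",W)
print(np.percentile(W[330:470,100:300,2],[5,50,95]))
big=cv2.resize(p[180:360,180:540],None,fx=2.2,fy=2.2,interpolation=cv2.INTER_CUBIC)
cv2.imwrite("pics/topz.png",np.clip(big[:,:,::-1]*1.6,0,255).astype(np.uint8))
v,u=np.mgrid[0:480,0:640]
def rect(name,m):
    P=W[m]; r=cv2.minAreaRect((P[:,:2]*1000).astype(np.float32)); print(name,m.sum(),r,np.median(P[:,2]));print(cv2.boxPoints(r).round())
reg=(u>195)&(u<285)&(v>215)&(v<325)
rect("lidb",reg&(W[...,2]>.108)&(W[...,2]<.128)&(d>0))
m=reg&(W[...,2]>.142)&(W[...,2]<.18);rect("handleb",m)
reg=(u>195)&(u<290)&(v>316)&(v<350);rect("housb",reg&(W[...,2]>.10)&(W[...,2]<.118)); m=reg&(W[...,2]>.125)
rect("knobb",m)
reg=(u>365)&(u<462)&(v>285)&(v<320);rect("housa",reg&(W[...,2]>.10)&(W[...,2]<.118))
reg=(u>365)&(u<462)&(v>195)&(v<290);
P=W[reg&(W[...,2]>.1)]
A=np.c_[P[:,:2],np.ones(len(P))];
for i in range(5):
    c=np.linalg.lstsq(A,P[:,2],rcond=None)[0];r=P[:,2]-A@c;k=abs(r)<.008;A=A[k];P=P[k]
print("plane",c,np.arctan(np.hypot(*c[:2])),np.arctan2(c[1],c[0]),len(P))
r=cv2.minAreaRect((P[:,:2]*1000).astype(np.float32));print(r,cv2.boxPoints(r).round())
full=W[...,2]-(W[...,0]*c[0]+W[...,1]*c[1]+c[2])
m=reg&(full>.022)&(full<.06);print(W[m].mean(0),m.sum());rect("ha",m)
E
```

```text
[-0.00285855  0.00102158  0.00577438]
lidb 6738 ((562.37939453125, 169.35934448242188), (245.21856689453125, 154.240478515625), 4.0964765548706055) 0.11925828759926216
[[435. 238.]
 [446.  84.]
 [690. 101.]
 [679. 255.]]
handleb 213 ((490.1066589355469, 162.8944854736328), (9.947391510009766, 97.33543395996094), 4.015233039855957) 0.15879637019121495
[[482. 211.]
 [489. 114.]
 [498. 115.]
 [492. 212.]]
housb 1371 ((438.2073669433594, 164.2835693359375), (60.739097595214844, 144.03182983398438), 4.017956733703613) 0.11131023549005925
[[403. 234.]
 [413.  90.]
 [474.  95.]
 [463. 238.]]
knobb 44 ((457.3665466308594, 75.09993743896484), (12.561779022216797, 167.76861572265625), 21.388883590698242) 0.13457499594996547
[[421. 151.]
 [482.  -5.]
 [494.  -1.]
 [433. 155.]]
housa 1493 ((487.6480712890625, -212.07257080078125), (148.22589111328125, 69.88745880126953), 88.55554962158203) 0.11050670438630261
[[ 451. -285.]
 [ 521. -287.]
 [ 524. -139.]
 [ 455. -137.]]
plane [-0.53888163  0.04840619  0.51635843] 0.4959469024531238 3.0520059640218764 1787
((626.9135131835938, -201.53916931152344), (217.56625366210938, 99.34647369384766), 11.525378227233887) [[ 510. -175.]
 [ 530. -272.]
 [ 743. -228.]
 [ 724. -131.]]
[ 0.57729934 -0.2125362   0.23725172] 276
ha 276 ((576.2542724609375, -212.28439331054688), (99.55223083496094, 17.337905883789062), 89.04643249511719) 0.2380772886562168
[[ 567. -262.]
 [ 584. -262.]
 [ 586. -163.]
 [ 568. -162.]]
```

View pics/topz.png

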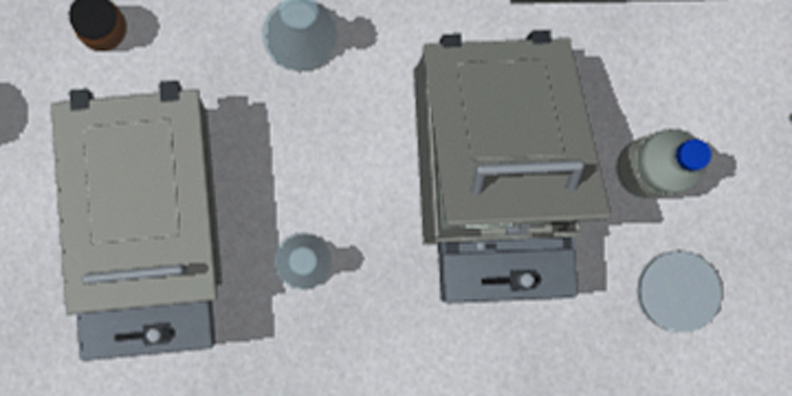

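```bash
python3 -m jog '[[[0,0,-15],[0,0,-10.67],-1],[[0,0,-15],[0,0,-10.67],-1],[[0,0,-15],[0,0,-10.67],-1],[[0,0,-15],[0,0,-10.67],-1],[[0,0,-15],[0,0,-10.67],-1],[[0,0,-15],[0,0,-10.67],-1],[[0,0,-15],[0,0,-10.67],-1],[[0,0,0],[0,0,0],-1]]'
python3 - <<'E'
from h import *
T,o=toolT();print(T.round(4),o['q'].round(3))
W=np.load("W.npy")
tgt=np.array([.576,-.2123,.335]);print((T[:3,:3].T@(tgt-T[:3,3])*1000).round(1))
# knob check
v,u=np.mgrid[0:480,0:640]
m=(u>235)&(u<262)&(v>322)&(v<340)&(W[...,2]>.124);P=W[m];print(len(P),P.mean(0),P.min(0),P.max(0))
E
```

```text
t: 1.65
eef_pos: [0.163, -0.6557, 0.3376]
tool_rot: [0.001, 0.716, 0.698, -0.0]
contact_force: [-0.4, -0.8, -0.4]
gripper_width: 0.999
[[ 0.0254  0.9997  0.0011  0.163 ]
 [ 0.9997 -0.0254 -0.0023 -0.6557]
 [-0.0023  0.0011 -1.      0.3376]
 [ 0.      0.      0.      1.    ]] [ 1.398  0.42  -0.236  1.406  0.098  1.324  1.133]
[453.7 401.6   2. ]
36 [0.43085942 0.14302272 0.16343003] [ 0.42342854 -0.00071637  0.12446988] [0.4938071  0.15336502 1.21081533]
```

```bash
python3 -m jog '[[[45,40,0],[0,0,0],-1],[[45,40,0],[0,0,0],-1],[[45,40,0],[0,0,0],-1],[[45,40,0],[0,0,0],-1],[[45,40,0],[0,0,0],-1],[[45,40,0],[0,0,0],-1],[[45,40,0],[0,0,0],-1],[[45,40,0],[0,0,0],-1],[[45,40,0],[0,0,0],-1],[[48,41,0],[0,0,0],-1],[[0,0,0],[0,0,0],-1]]'
python3 - <<'E'
from h import *
T,o=toolT();print(T.round(4),o['q'].round(3))
tgt=np.array([.576,-.2123,.335]);print((T[:3,:3].T@(tgt-T[:3,3])*1000).round(1))
i=bot.camera_info("wrist")
p,d=bot.read_camera("wrist");cv2.imwrite("pics/w1.png",p[:,:,::-1])
W=cloud("wrist",d,i,T@i['mount'])
L=bot.landmark_of("wrist","lid_a_handle");print([(r['score'],r['xy']) for r in L])
m=(W[...,2]>.222)&(W[...,2]<.26)&(abs(W[...,0]-.576)<.05)&(abs(W[...,1]+.2123)<.08)&(d>.1)
P=W[m];print(m.sum());r=cv2.minAreaRect((P[:,:2]*1000).astype(np.float32));print(r,np.percentile(P[:,2],[2,50,98]),P.mean(0))
E
```

```text
t: 3.02
eef_pos: [0.5767, -0.2053, 0.3353]
tool_rot: [-0.001, 0.713, 0.701, 0.001]
contact_force: [-1.0, -0.6, 0.2]
gripper_width: 1.002
[[ 1.750e-02  9.998e-01  4.000e-04  5.767e-01]
 [ 9.998e-01 -1.750e-02  3.800e-03 -2.053e-01]
 [ 3.800e-03  4.000e-04 -1.000e+00  3.353e-01]
 [ 0.000e+00  0.000e+00  0.000e+00  1.000e+00]] [ 0.64   0.344 -0.524  1.552  0.173  1.293  0.076]
[-7.  -0.6  0.3]
[(0.71, [0.5258, 0.6406]), (0.61, [0.5136, 0.5244])]
1969
((576.692626953125, -212.2917938232422), (17.211334228515625, 99.50025939941406), 1.3335344791412354) [0.22417813 0.23839928 0.24032752] [ 0.57929274 -0.20781378  0.23715   ]
```

View pics/w1.png

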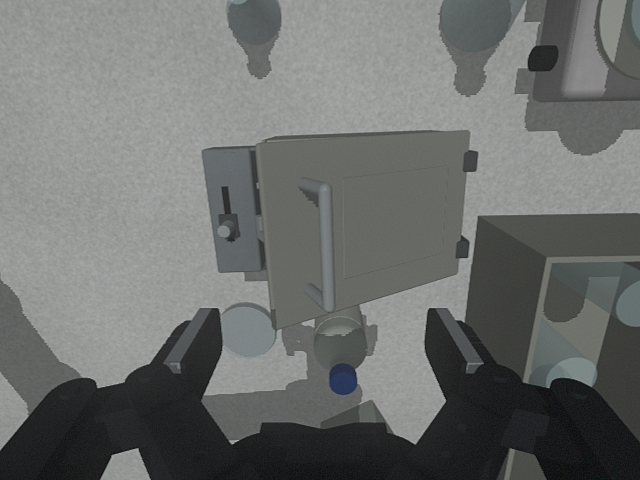

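Bar measured at x≈0.580, y≈-0.212, z≈0.2335 (column 328 in the picture); I'll straddle it with partly closed fingers and grip.

```bash
python3 -m jog '[[[-7,3,0],[0,0,0],0.2],[[0,0,20],[0,0,0],0.2],[[0,0,25],[0,0,0],0.2],[[0,0,25],[0,0,0],0.2],[[0,0,25],[0,0,0],0.2],[[0,0,18],[0,0,0],0.2],[[0,0,0],[0,0,0],0.2],[[0,0,0],[0,0,0],1],[[0,0,0],[0,0,0],1],[[0,0,0],[0,0,0],1],[[0,0,0],[0,0,0],1]]' 25
python3 - <<'E'
from h import *
T,o=toolT();print(T.round(4))
p,d=bot.read_camera("wrist");cv2.imwrite("pics/w2.png",p[:,:,::-1])
E
```

```text
t: 4.5
eef_pos: [0.5779, -0.2195, 0.2241]
tool_rot: [0.001, 0.715, 0.699, 0.001]
contact_force: [4.9, -2.6, -2.3]
gripper_width: 0.105
[[ 2.320e-02  9.997e-01  2.500e-03  5.779e-01]
 [ 9.997e-01 -2.320e-02 -1.000e-03 -2.195e-01]
 [-9.000e-04  2.500e-03 -1.000e+00  2.241e-01]
 [ 0.000e+00  0.000e+00  0.000e+00  1.000e+00]]
```

View pics/w2.png

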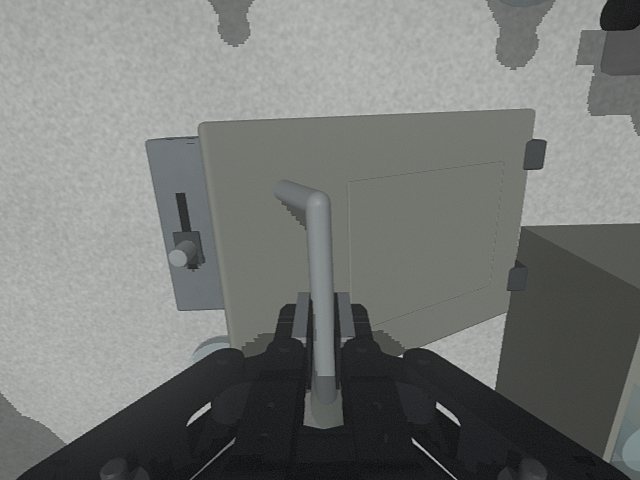

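Bar gripped (9 mm opening). Now I'll follow the lid arc down.

```bash
python3 -m jog '[[[0,-5,6],[0,0,0],1],[[0,-5,7],[0,0,0],1],[[0,-5,8],[0,0,0],1],[[0,-5,8],[0,0,0],1],[[0,-4.5,8],[0,0,0],1],[[0,-4.5,8],[0,0,0],1],[[0,-3.5,8.5],[0,0,0],1],[[0,-3.5,8.5],[0,0,0],1],[[0,0,0],[0,0,0],1]]'
```

```text
t: 5.68
eef_pos: [0.5407, -0.22, 0.1602]
tool_rot: [0.001, 0.716, 0.698, -0.0]
contact_force: [6.5, -7.6, -6.7]
gripper_width: 0.108
```

```bash
python3 -m jog '[[[0,-2.5,8],[0,0,0],1],[[0,-2.5,8],[0,0,0],1],[[0,0,0],[0,0,0],1]]'; python3 -m jog '[[[0,0,2],[0,0,0],1],[[0,0,2],[0,0,0],1],[[0,0,0],[0,0,0],1]]'
```

```text
t: 6.05
eef_pos: [0.5373, -0.2196, 0.1465]
tool_rot: [0.002, 0.716, 0.698, 0.001]
contact_force: [5.3, -6.2, 4.7]
gripper_width: 0.104
t: 6.42
eef_pos: [0.5374, -0.2194, 0.1449]
tool_rot: [0.002, 0.716, 0.698, 0.0]
contact_force: [-4.4, -2.8, 25.9]
gripper_width: 0.108
```

```bash
python3 -m jog '[[[0,0,0],[0,0,0],1],[[0,0,0],[0,0,0],1],[[0,0,-3],[0,0,0],0],[[0,0,0],[0,0,0],0],[[0,0,0],[0,0,0],0],[[0,0,-20],[0,0,0],0],[[0,0,-40],[0,0,0],0],[[0,0,-40],[0,0,0],0],[[0,0,-40],[0,0,0],0],[[0,0,0],[0,0,0],0]]'
python3 - <<'E'
from h import *
T,o=toolT();print(T.round(4))
i=bot.camera_info("wrist")
p,d=bot.read_camera("wrist");cv2.imwrite("pics/w3.png",p[:,:,::-1]);W=cloud("wrist",d,i,T@i['mount'])
m=(W[...,2]>.14)&(W[...,2]<.2)&(abs(W[...,0]-.537)<.04)&(W[...,1]<-.15)&(W[...,1]>-.28)&(d>.1)
P=W[m];r=cv2.minAreaRect((P[:,:2]*1000).astype(np.float32));print(m.sum(),r,np.percentile(P[:,2],[2,50,90,98]))
for x in (.52,.56,.6,.65,.69):
    m=(abs(W[...,0]-x)<.005)&(abs(W[...,1]+.19)<.02)&(d>.1);print(x,np.median(W[m][:,2]))
p,d=bot.read_camera("top");cv2.imwrite("pics/top1.png",p[:,:,::-1])
W=cloud("t",d,bot.camera_info("top"))
for x in (.52,.56,.6,.65,.69):
    m=(abs(W[...,0]-x)<.005)&(abs(W[...,1]+.25)<.025);print(x,np.median(W[m][:,2]))
E
```

```text
t: 7.68
eef_pos: [0.5374, -0.2181, 0.2871]
tool_rot: [0.002, 0.715, 0.699, 0.001]
contact_force: [0.3, -0.4, -0.3]
gripper_width: 0.499
[[ 0.0234  0.9997  0.0048  0.5374]
 [ 0.9997 -0.0234 -0.0015 -0.2181]
 [-0.0014  0.0048 -1.      0.2871]
 [ 0.      0.      0.      1.    ]]
1488 ((538.0374145507812, -213.05001831054688), (9.973636627197266, 99.57913970947266), 1.2261903285980225) [0.15438101 0.15859084 0.1598213  0.16055391]
0.52 0.3007979245294703
0.56 0.31764653801874015
0.6 0.11939907418056309
0.65 0.11946652334212482
0.69 0.11922008563677236
0.52 0.6555993498689155
0.56 0.645068992929029
0.6 0.120047098688845
0.65 0.11945000862599386
0.69 0.11861290374691258
```

View pics/w3.png

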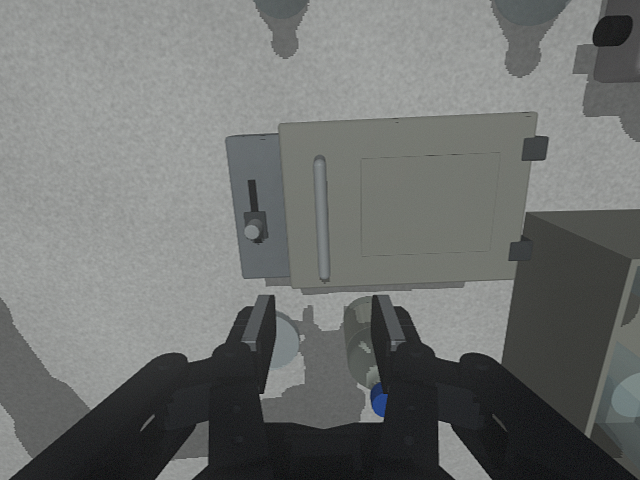

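Lid_a is flat (z 0.1194 all along, bar top 0.159), so it is shut. On to box_b.

```bash
python3 -m jog '[[[40,-7,-2],[0,0,0],0],[[48,-7,0],[0,0,0],0],[[48,-7,0],[0,0,0],0],[[48,-7,0],[0,0,0],0],[[48,-7,0],[0,0,0],0],[[48,-7,0],[0,0,0],0],[[50,-7,0],[0,0,0],0],[[50,-7,0],[0,0,-2.7],0],[[0,0,0],[0,0,-2.7],0],[[0,0,0],[0,0,0],0]]'
python3 - <<'E'
from h import *
T,o=toolT();print(T.round(4),o['q'].round(2))
i=bot.camera_info("wrist")
p,d=bot.read_camera("wrist");cv2.imwrite("pics/w4.png",p[:,:,::-1]);W=cloud("wrist",d,i,T@i['mount'])
m=(W[...,2]>.145)&(W[...,2]<.2)&(abs(W[...,0]-.49)<.025)&(abs(W[...,1]-.163)<.075)&(d>.1)
P=W[m];r=cv2.minAreaRect((P[:,:2]*1000).astype(np.float32));print(m.sum(),r,np.percentile(P[:,2],[2,50,90,98]))
c=np.array([*r[0],159])/1000;print(((T[:3,:3].T@(c-T[:3,3]))*1000).round(1))
m=(W[...,2]>.125)&(W[...,2]<.145)&(abs(W[...,0]-.43)<.02)&(abs(W[...,1]-.15)<.03)&(d>.1);P=W[m];print("knob",m.sum(),P.mean(0),P.min(0),P.max(0))
E
```

```text
t: 9.02
eef_pos: [0.4878, 0.163, 0.2846]
tool_rot: [-0.001, 0.681, 0.732, -0.001]
contact_force: [-0.0, -1.0, -0.6]
gripper_width: 0.501
[[-7.140e-02  9.974e-01 -3.100e-03  4.878e-01]
 [ 9.974e-01  7.140e-02 -6.000e-04  1.630e-01]
 [-4.000e-04 -3.100e-03 -1.000e+00  2.846e-01]
 [ 0.000e+00  0.000e+00  0.000e+00  1.000e+00]] [ 0.21  0.24 -0.76  1.83  0.18  1.15 -0.54]
1489 ((491.7349548339844, 164.82412719726562), (9.571711540222168, 98.96772003173828), 4.095004081726074) [0.15473349 0.15860554 0.15991486 0.16047131]
[  1.6   4.4 125.6]
knob 230 [0.43139911 0.14925659 0.13311839] [0.42442168 0.14203663 0.1250662 ] [0.43760969 0.1548295  0.13634689]
```

View pics/w4.png

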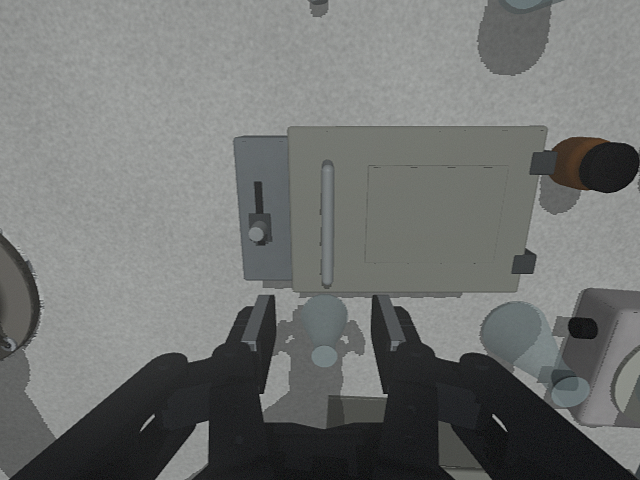

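```bash
python3 -m jog '[[[1,4.4,10],[0,0,0],0.2],[[0,0,25],[0,0,0],0.2],[[0,0,25],[0,0,0],0.2],[[0,0,25],[0,0,0],0.2],[[0,0,25],[0,0,0],0.2],[[0,0,20],[0,0,0],0.2],[[0,0,9],[0,0,0],0.2],[[0,0,0],[0,0,0],0.2],[[0,0,0],[0,0,0],1],[[0,0,0],[0,0,0],1],[[0,0,0],[0,0,0],1],[[0,0,0],[0,0,0],1]]' 40
python3 -m jog '[[[0,0,0],[0,0,0],1]]'
```

```text
t: 10.58
eef_pos: [0.4908, 0.1643, 0.1478]
tool_rot: [-0.001, 0.681, 0.732, -0.002]
contact_force: [-9.3, -0.9, 5.4]
gripper_width: 0.093
t: 10.7
eef_pos: [0.4908, 0.1643, 0.1478]
tool_rot: [-0.001, 0.681, 0.732, -0.002]
contact_force: [-8.0, -1.0, 7.5]
gripper_width: 0.093
```

```bash
python3 -m jog '[[[0,0,-1.5],[0,0,0],1],[[0,0,-1.5],[0,0,0],1],[[0,0,0],[0,0,0],1]]';python3 -m jog '[[[0,0,-1.5],[0,0,0],1],[[0,0,-1.5],[0,0,0],1],[[0,0,0],[0,0,0],1]]'
```

```text
t: 11.08
eef_pos: [0.4914, 0.1643, 0.1502]
tool_rot: [-0.001, 0.681, 0.732, -0.001]
contact_force: [-6.5, 0.4, -1.9]
gripper_width: 0.096
t: 11.45
eef_pos: [0.4922, 0.1643, 0.1533]
tool_rot: [-0.0, 0.682, 0.732, -0.001]
contact_force: [-6.6, -0.5, -1.1]
gripper_width: 0.09
```

```bash
python3 -m jog '[[[0,0,-2],[0,0,0],1],[[0,0,-2],[0,0,0],1],[[0,0,0],[0,0,0],1]]'
python3 - <<'E'
from h import *
T,o=toolT();i=bot.camera_info("wrist")
p,d=bot.read_camera("wrist");cv2.imwrite("pics/w5.png",p[:,:,::-1]);W=cloud("wrist",d,i,T@i['mount'])
for x in (.475,.53,.58,.63,.66):
    m=(abs(W[...,0]-x)<.006)&(abs(W[...,1]-.22)<.015)&(d>.08);print(x,np.median(W[m][:,2]).round(4))
m=(abs(W[...,0]-.491)<.012)&(abs(W[...,1]-.2)<.01)&(d>.08);print("bar top",np.percentile(W[m][:,2],[50,90,98]))
E
```

```text
t: 11.82
eef_pos: [0.4933, 0.1645, 0.1576]
tool_rot: [0.0, 0.682, 0.732, 0.0]
contact_force: [-3.9, 1.9, -1.8]
gripper_width: 0.094
0.475 0.1289
0.53 0.1261
0.58 0.1235
0.63 0.1209
0.66 0.1188
bar top [0.16637975 0.16922695 0.16988824]
```

View pics/w5.png

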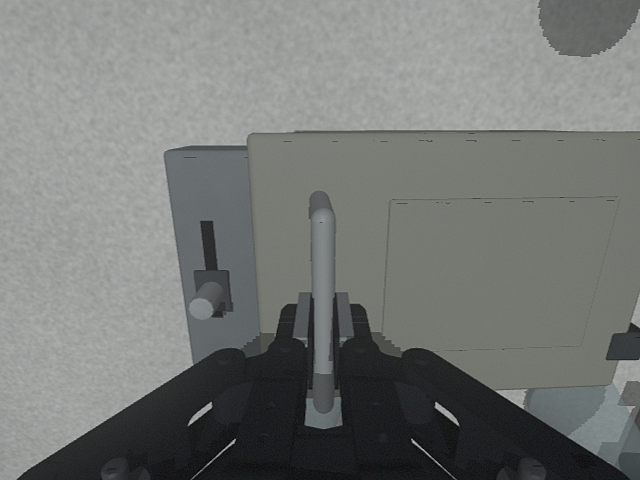

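The lid has already risen about 0.054 rad (slope (0.1289−0.1188)/0.185), well past the 0.02 rad play and with only ~2 N. So it isn't caught and the slide can stay as it is. Raising it along the arc.

```bash
python3 -m jog '[[[0,3,8.7],[0,0,0],1],[[0,0,0],[0,0,0],1]]' 40 >/dev/null 2>&1 & sleep 0; wait; echo skip
```

```text
skip
```

I got that row wrong: +z in the tool frame is down, so it lowered the lid, and I also hid the output. Checking the state before going on.

Run:
```python
from h import *
T,o=toolT();print(o['t'],T.round(4),o['contact_force'],o['gripper_width'])
```

```text
12.125 [[-0.0722  0.9973 -0.0096  0.491 ]
 [ 0.9974  0.0722 -0.0038  0.1643]
 [-0.0031 -0.0099 -0.9999  0.1478]
 [ 0.      0.      0.      1.    ]] [-19.25245918  -0.7087579   10.53079589] 0.09027957416038455
```

The lid is back at its shut height with the bar still gripped and forces low (about 22 N), so nothing was harmed. Raising with −z this time.

```bash
python3 -m jog '[[[0,0,-4.5],[0,0,0],1],[[0,0,-4.5],[0,0,0],1],[[0,3,-8.7],[0,0,0],1],[[0,3.2,-8.7],[0,0,0],1],[[0,3.8,-8.5],[0,0,0],1],[[0,4.1,-8.3],[0,0,0],1],[[0,4.6,-8],[0,0,0],1],[[0,4.9,-7.9],[0,0,0],1],[[0,0,0],[0,0,0],1]]'
```

```text
t: 13.25
eef_pos: [0.5164, 0.1661, 0.2078]
tool_rot: [-0.001, 0.681, 0.732, -0.003]
contact_force: [-13.9, -1.0, 7.0]
gripper_width: 0.093
```

```bash
python3 -m jog '[[[0,5,-7.5],[0,0,0],1],[[0,5.2,-7.3],[0,0,0],1],[[0,6.1,-7],[0,0,0],1],[[0,6.3,-6.7],[0,0,0],1],[[0,6.8,-6.4],[0,0,0],1],[[0,7,-6],[0,0,0],1],[[0,7.4,-5.6],[0,0,0],1],[[0,7.6,-5.3],[0,0,0],1],[[0,7.9,-4.9],[0,0,0],1],[[0,0,0],[0,0,0],1],[[0,0,0],[0,0,0],1],[[0,0,0],[0,0,0],1]]'
python3 - <<'E'
from h import *
T,o=toolT();print(o['q'].round(2));i=bot.camera_info("wrist")
p,d=bot.read_camera("wrist");cv2.imwrite("pics/w6.png",p[:,:,::-1])
p,d=bot.read_camera("scene");cv2.imwrite("pics/s6.png",p[:,:,::-1])
p,d=bot.read_camera("top");cv2.imwrite("pics/t6.png",p[:,:,::-1]);W=cloud("t",d,bot.camera_info("top"))
for n,y in(("b",.23),("a",-.25)):
  for x in (.52,.55,.58,.6,.62,.64,.66,.68):
    m=(abs(W[...,0]-x)<.006)&(abs(W[...,1]-y)<.012)&(W[...,2]<.4);print(n,x,np.median(W[m][:,2]).round(4) if m.any() else None)
E
```

```text
t: 14.75
eef_pos: [0.5785, 0.1707, 0.2667]
tool_rot: [0.0, 0.682, 0.732, -0.0]
contact_force: [-10.6, -2.1, 12.4]
gripper_width: 0.092
[ 0.15  0.42 -0.71  1.66  0.29  1.18 -0.57]
b 0.52 None
b 0.55 None
b 0.58 None
b 0.6 None
b 0.62 None
b 0.64 None
b 0.66 None
b 0.68 None
a 0.52 0.119
a 0.55 0.1189
a 0.58 0.1197
a 0.6 0.1199
a 0.62 0.1194
a 0.64 0.1205
a 0.66 0.1203
a 0.68 0.1196
```

View pics/s6.png

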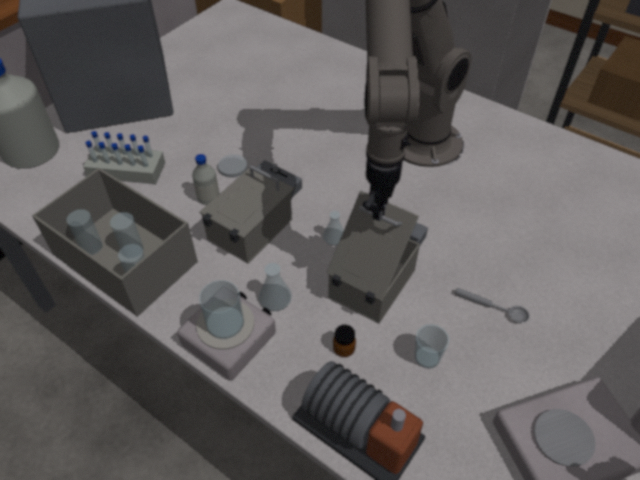

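View pics/w6.png

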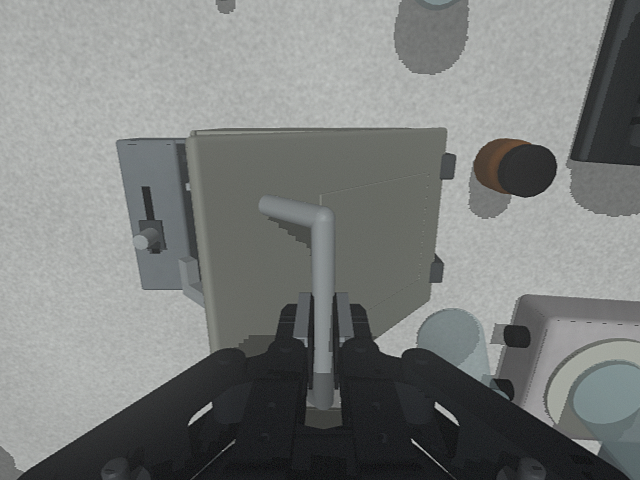

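View pics/t6.png

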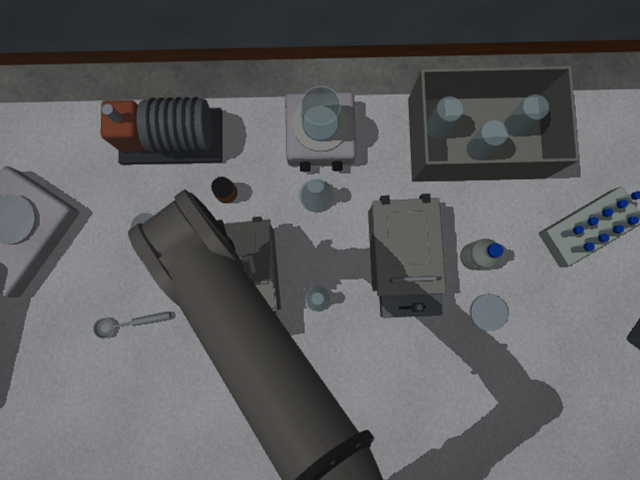

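The scene view shows lid_b half open in the gripper at ~(378,215), with lid_a flat and shut. In the top view the bystanders are all where they started: flask (318,298), bottle (487,253), dish (489,312), jar (224,189), spoon. A last angle check before handing in.

```bash
python3 -m jog '[[[0,0,0],[0,0,0],1],[[0,0,0],[0,0,0],1],[[0,0,0],[0,0,0],1]]'
python3 - <<'E'
from h import *
T,o=toolT();i=bot.camera_info("wrist")
p,d=bot.read_camera("wrist");W=cloud("wrist",d,i,T@i['mount'])
m=np.zeros((480,640),bool);m[150:185,215:430]=1;P=W[m&(d>.05)]
A=np.c_[P[:,:2],np.ones(len(P))];c=np.linalg.lstsq(A,P[:,2],rcond=None)[0];print("angle b",np.arctan(np.hypot(*c[:2])),np.std(A@c-P[:,2]),o['joint_vel'].round(3))
E
```

```text
t: 15.28
eef_pos: [0.5785, 0.1707, 0.2667]
tool_rot: [0.0, 0.682, 0.732, -0.0]
contact_force: [-10.5, -2.7, 13.6]
gripper_width: 0.094
angle b 0.810890429539318 0.0007264763761388165 [-0.     0.001 -0.    -0.     0.001 -0.001 -0.   ]
```

```bash
python3 -c "
from station import bot
print(bot.hand_in())"
```

```text
the job is handed in; nothing more can be done
None
```

I shut the loaded box, opened the other box's lid to about 46° (0.81 rad) and handed in at about 15 s with the gripper still holding it there. The hand-in reports no verdict.

- **Loaded box:** I gripped the handle of box_a and brought the lid down its arc until it stopped. The lid measured flat right after release and again just before hand-in.
- **Tug on the other box:** The lid of box_b rose to about 0.054 rad with only a few newtons. That is well past the 0.02 rad a caught bolt would allow, so it was free and I never touched the slide.
- **Final hold:** The arm was still, with a 40 N grip set and the bar between the fingers.
- **Bystanders:** None showed visible movement in the last pictures. The beaker was partly hidden by the arm in the top view but stood in place in the scene view.

**One slip:** after the tug I typed a row with the wrong sign. It lowered the lid of box_b back to shut, still gripped, with about 22 N at the wrist. I checked the state and then raised it correctly.

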